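# Stamp a weld-test coupon with the pedal press

## Task

Lay the bare steel coupon flat on the anvil of the blue stamping machine, snug against all three brass stops, and let go of it. Then push the yellow pedal fully down to its stop, keep it down for two seconds so that the stamp marks the coupon, and ease the pedal back up gently without letting it snap, leaving the coupon in its place against the stops. Never bring the stamp down on an anvil without the coupon in place, and leave the red coupon and the loose tools alone.

Things in the scene. Friction and masses are not known exactly. Their poses are not given: they have to be found in the camera images.
- coupon: the bare bright steel coupon, a loose flat bar 40 (its x) x 100 (its y) x 12 mm (z), about 0.37 kg; origin at the centre of its underside. Starts flat on the bench, on the robot's left. Either end may go first, it has no front
- red_coupon: a coupon of the same size and shape primed red, origin likewise; not to be touched. It lies near the steel one, nearer or farther from the robot
- stamper: the fixed blue stamping machine: base plate 210 (x) x 330 (y) x 12 mm, origin at the centre of its underside; at yaw 0 its x points away from the robot, its y to the robot's left. Shifted and turned by up to about 15 degrees between starts. The anvil (its centre 35 mm to -x, 80 mm to +y) is on its +y half, the yellow pedal on its -y half
- nest (a point): point on the anvil top, 45 mm up, where the coupon's underside centre lies when it touches all stops; axes as the stamper's, coupon length along y. Anvil top 80 (x) x 130 (y) mm, centred here. Fixed brass stops, 12 mm diameter, 8 mm high: two touch the coupon's +x long side, at y -36 and +36 mm (60 mm clear between for a finger), one its +y end at x = 0. -x and -y sides open
- pedal_pad (a point): point to press, on top of the pedal's black rubber pad, on its centre line, 25 mm from the toe (free end, towards -x). The pedal is a yellow plate 170 (x) x 90 mm (y), hinged at its far (+x) end. The point moves with the pedal: about 86 mm above the bench at rest, 41 mm at the stop, shifting about 8 mm to -x on the way. Nothing stands above the pedal
- pedal (a joint): pedal angle in rad: 0 at rest (toe up), 0.32 at its lower stop, grows as pressed. Hinge axis along the stamper's y, 30 mm above the bench, 145 mm from the pad point. Pressing at the pad takes about 2 N at the start and 9 N just before the stop; the spring lifts it again, fast if it is let go. The stop is a hard rubber bumper
- stamp_hinge (a point): hinge of the stamp arm, 85 mm above the bench, 85 mm from the nest in +x, between two posts 102 mm high. At rest the 24 mm wide arm leans back, reaching 190 mm high; nothing then stands nearer to the nest than 65 mm in +x. The pedal swings it down over the nest: at full pedal its head ends within 2 mm of the top of a coupon lying flat, but jams on one not flat
- wire_brush: loose wire brush with a red handle, 250 mm long along its x, 34 mm high, beyond the machine; origin at its underside; leave alone
- magnet: loose steel and orange magnetic square, about 90 x 90 x 18 mm, on the robot's right, nearer than the hammer; origin at its underside; leave alone
- hammer: loose hammer 260 mm long, lying along its x to the right of the machine; leave alone
There are look-alikes about, which are no part of the job. What is shaped like the coupon but green or turquoise is not meant.

How it is judged:
By the outcome, as a careful person would: the job done as asked, in the order asked, and still so for the second after the job is handed in, with the robot touching nothing.
It also fails if it takes over 67 s, if anything falls off the work surface, if the arm or the gripper's body presses on something with over 40 N, if the wrist force passes 120 N, or if a joint passes its speed limit or range.

## Robot

A 7-joint arm with a two-finger parallel gripper is mounted at the origin on the work surface. World frame = base frame: x ahead of the robot, y to its left, z up, the work surface at z = 0. Lengths are in m, angles in rad, forces in N, time in s.
With the tool pointing down it reaches from about 0.4 to 0.85 m from the base axis. Payload 10.4 kg.
Tool frame: the origin (TCP) lies at the very end of the fingers, on their centre line; the grasp point (between the pads) lies 19 mm behind it; z points along the fingers, y is the line along which they close (so a half turn about z gives the same grasp; the last joint's range is limited). The gripper opens to 87 mm and grips with 3 to 60 N. Pads are 19 mm wide; open, the fingers measure 117 mm over their backs; the gripper's body (75 mm by 190 mm) begins 51 mm behind the grasp point.
Start: joints at [-1.265, 0.332, -0.065, 1.46, 0.022, 1.35, -0.088], TCP at [0.202, 0.592, 0.223] pointing down, gripper open.
Joint ranges: [-2.6, 2.6], [-0.5, 2.12], [-1.47, 1.34], [0.16, 2.42], [-1.27, 4.41], [0.06, 2.06], [-2.6, 2.6]. Speed limits (rad/s): [2.22, 2.22, 2.79, 2.79, 3.14, 3.14, 3.14].

## Interface

Orientations are given as a unit quaternion [x, y, z, w].
In Python, from bench import * gives the robot as it stands.
- The arm moves only by the tool carry_out, never from a script. Its argument "deltas" is a list of rows, each an object with "hand": the finger opening in mm, from 0 to 87; "dp": the shift along the tool's x, y, z each as a share of 250 mm, from -1 to 1, a list of three; "spin": the turn about the tool's z as a share of pi rad, from -1 to 1. In form: [{"hand": hand, "dp": [dx, dy, dz], "spin": spin}, ...]. A call has 1 to 20 rows; each row is the pose to reach, as a shift and turn from the pose commanded when the call began, along the tool's axes at that moment, turning the shorter way round; what a row does not reach only later rows make up. A row lasts 1/10 s, in which the tool goes at most 50 mm and 8.59 degrees, less where a joint would pass 70% of its speed; a pose out of reach is approached as far as the arm can. A call with a number of a shift or a turn outside -1 to 1 is refused whole. A call with a gripper value outside its range is refused whole. The fingers move at their own pace and stop on an object; "force" is the grip in N (left out, the last holds). Time passes only in rows, so rows that repeat a pose let the fingers close. It gives the time, the measured TCP pose, the force, the opening and the grip force at its end, in the units of the state.
- read_state(): the state, without advancing time (a new reading comes with each control period).
- camera(name): name is "scene" or "top" or "wrist"; returns the picture (400x640x3 uint8, red, green, blue); there is no depth.
- get_calibration(name): a dict with "fx", "fy", "cx", "cy" (pixels), "R" (3x3) and "t" (3): a world point X has camera coordinates R X + t; the wrist camera has in their place "mount" (4x4, takes a point from camera to tool coordinates, whose origin is the TCP and whose axes are the flange's). Camera axes: x right, y down, z forward; pixel columns grow to the right and rows downward; lengths in m; the calibration is good to about 2 mm. A picture is of the moment at which its call begins: read the wrist's pose just before it. get_calibration takes no time and is no camera call.
- close_job(): hands the job in; it is judged then, once.
The state is a dict: "time": time; "joint_positions": joint angles; "joint_vel": joint speeds; "joint_torque": joint torques, N m; "ee_pos": TCP position; "eef_rot": TCP orientation; "ft_force": force on the tool from outside, world axes, zero at the start; "torque": the same for the moment, N m; "width": finger opening in m; "grip_force": force on a finger pad.
Only numpy, scipy, OpenCV 4.12 (cv2) and the standard library are available. Lean on these libraries where they do the work, as an engineer would, in place of code of your own. Each camera call takes 0.05 s, during which the arm holds its last target. There are 200 camera calls.

## Working session

There is one attempt and no reset: what is moved stays moved. The work goes in short steps, Python scripts to look and compute and a tool call to move; the robot and the scene stay as the last step left them, time stands still between calls to the robot, and variables do not carry over. Pictures are saved under pics/ and viewed, at most 11 in all, crops included, and the job is handed in when it is done.

Besides the shell and the picture viewer there is one more tool, called after ">>>" as a command line: name --argument value ..., lists and objects as JSON in quotes. carry_out: Moves the arm, as the interface text tells. Its arguments: {"type":"object","properties":{"deltas":{"type":"array","items":{"type":"object","properties":{"hand":{"type":"number"},"dp":{"type":"array","items":{"type":"number","minimum":-1,"maximum":1}},"spin":{"type":"number","minimum":-1,"maximum":1}}}},"force":{"type":"number"}},"required":["deltas"]}

```bash
mkdir -p pics
python3 - <<'E'
from bench import *
import cv2,pickle
s=read_state();print({k:s[k] for k in('time','ee_pos','eef_rot','ft_force','width')})
d={}
for n in("scene","top","wrist"):
    im=camera(n);cv2.imwrite(f"pics/{n}0.png",im[:,:,::-1]);c=get_calibration(n);print(n,c)
E
```

```text
{'time': 0.0, 'ee_pos': array([0.20169731, 0.59116149, 0.22177306]), 'eef_rot': array([ 1.63642661e-01,  9.86519446e-01, -6.76426321e-04, -7.38350994e-05]), 'ft_force': array([-0.54617774,  0.23754356, -0.55714841]), 'width': 0.08701712615361352}
scene {'fx': 410.0229539656109, 'fy': 410.0229539656109, 'cx': 321.6852162634995, 'cy': 193.99429378123193, 'R': array([[ 0.27803304,  0.96056818, -0.00253064],
       [ 0.56736296, -0.16634591, -0.80649136],
       [-0.77511089,  0.22279545, -0.59124046]]), 't': array([-0.13179429, -0.25980754,  1.73677489])}
top {'fx': 510.64474468493773, 'fy': 510.64474468493773, 'cx': 326.5585045375489, 'cy': 200.24851474611324, 'R': array([[ 0.005753  , -0.99995515, -0.00752369],
       [-0.98782558, -0.00451323, -0.15550001],
       [ 0.15545907,  0.00832669, -0.98780724]]), 't': array([-0.0401369 ,  0.55798843,  1.65642917])}
wrist {'fx': 315.3934717446528, 'fy': 315.3934717446528, 'cx': 319.94470129027167, 'cy': 200.75685708970425, 'mount': array([[ 6.40438486e-04, -9.64263904e-01, -2.64942850e-01,
         7.35359687e-02],
       [ 9.99999315e-01,  3.57848936e-04,  1.11487151e-03,
        -5.99588253e-04],
       [-9.80220835e-04, -2.64943383e-01,  9.64263472e-01,
        -1.61390186e-01],
       [ 0.00000000e+00,  0.00000000e+00,  0.00000000e+00,
         1.00000000e+00]])}
```

View pics/top0.png

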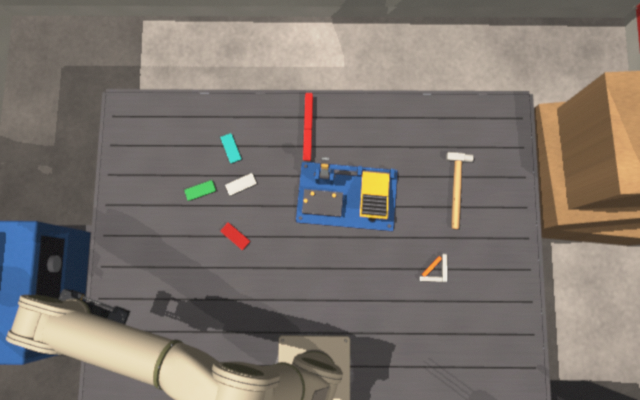

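View pics/scene0.png

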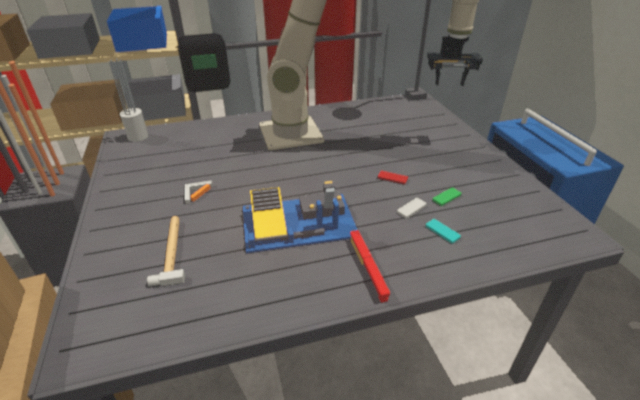

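Top view: the bare coupon is at about (240,184), green at (200,190), red at (235,236) and turquoise at (231,148). The stamper is centred near (347,197), with the anvil at (322,203) and the pedal pad at (374,205).

```bash
cat > h.py <<'E'
from bench import *
import cv2,numpy as np
from scipy.spatial.transform import Rotation as Ro
def cam(n,s=None):
    c=get_calibration(n)
    if n!="wrist": return c,c["R"],c["t"]
    T=np.eye(4);T[:3,:3]=Ro.from_quat(s["eef_rot"]).as_matrix();T[:3,3]=s["ee_pos"]
    M=np.linalg.inv(T@c["mount"]);return c,M[:3,:3],M[:3,3]
def ray(C,uv,z):
    c,R,t=C;uv=np.atleast_2d(uv)
    d=np.c_[(uv[:,0]-c["cx"])/c["fx"],(uv[:,1]-c["cy"])/c["fy"],np.ones(len(uv))]@R
    o=-R.T@t;return o+d*((z-o[2])/d[:,2])[:,None]
def proj(C,X):
    c,R,t=C;p=np.atleast_2d(X)@R.T+t
    return np.c_[c["fx"]*p[:,0]/p[:,2]+c["cx"],c["fy"]*p[:,1]/p[:,2]+c["cy"]]
def blob(mask,near):
    n,l,st,ce=cv2.connectedComponentsWithStats(mask.astype(np.uint8))
    i=1+np.argmin(np.hypot(*(ce[1:]-near).T)+1e3*(st[1:,4]<30));return l==i
def rect(C,m,z):
    v,u=np.nonzero(m);X=ray(C,np.c_[u,v],z)[:,:2]
    (cx,cy),(w,h),a=cv2.minAreaRect((X*1000).astype(np.float32))
    return np.round([cx,cy,w,h,a],1)
E
python3 - <<'E'
from h import *
C=cam("top");im=cv2.imread("pics/top0.png");hsv=cv2.cvtColor(im,cv2.COLOR_BGR2HSV)
H,S,V=[hsv[...,i].astype(int) for i in range(3)]
w=blob((S<50)&(V>140),(240,184));print("coupon",rect(C,w,.012),w.sum())
r=blob(((H<8)|(H>172))&(S>120)&(V>90),(235,236));print("red",rect(C,r,.012))
b=np.zeros_like(w);b[155:240,285:405]=True
bl=b&(H>100)&(H<125)&(S>120);print("base",rect(C,bl,.012),bl.sum())
ye=blob((H>18)&(H<32)&(S>140)&(V>120),(374,190));print("yellow",rect(C,ye,.08))
cv2.imwrite("pics/crop1.png",cv2.resize(im[150:240,215:405],None,fx=4.2,fy=4.2,interpolation=cv2.INTER_CUBIC))
E
```

```text
coupon [618.8 258.3  45.2 104.   25.3] 390
red [441.2 270.7 102.6  42.5  51.7]
base [ 580.5 -104.7  328.6  210.8   85.2] 3004
yellow [ 571.6 -193.5   87.7  149.8   86.8]
```

View pics/crop1.png

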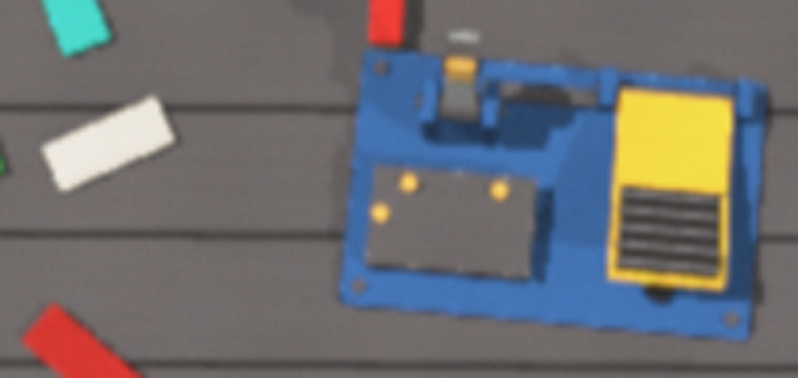

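Crop: the stamper's nest stops are brass dots at crop (408,183), (500,190) and (380,212). The coupon is clear of its neighbours. I get the stamper at (580.5,-104.7) mm with yaw -4.8° and base 329x211, which matches the given size. The coupon is at (619,258) mm, yaw 25°. Next I check the stops and plan the approach.

```bash
cat >> h.py <<'E'
def go(xy_z,head):
    s=read_state();Rt=Ro.from_quat(s["eef_rot"]).as_matrix()
    d=Rt.T@(np.array(xy_z)-s["ee_pos"])/.25
    h0=np.degrees(np.arctan2(Rt[1,1],Rt[0,1]));t=-(head-h0);t=(t+90)%180-90
    print("t",round(s["time"],2),"pos",np.round(s["ee_pos"]*1e3,1),"head",round(h0,2),"dp",np.round(d,4),"spin",round(t/180,4),"F",np.round(s["ft_force"],1),"w",round(s["width"]*1e3,1),"q7",round(s["joint_positions"][6],2))
def mach(p,c=(.5805,-.1047),yaw=-4.8):
    a=np.radians(yaw);R=np.array([[np.cos(a),-np.sin(a)],[np.sin(a),np.cos(a)]]);return R@np.array(p)+c
E
python3 - <<'E'
from h import *
C=cam("top");n=mach((-.035,.08));print("nest",n)
P=np.array([[408,183],[500,190],[380,212]])/4.2+[215,150]
print(ray(C,P-.4,.053)*1e3)
for p in((.026,.036),(.026,-.036),(0,.056)):print(mach((p[0]-.035,p[1]+.08))*1e3)
go((.6188,.2583,.2),25.3)
E
```

```text
nest [ 0.55231698 -0.02205185]
[[580.23961243  11.96304188  53.        ]
 [574.9581024  -60.73334295  53.        ]
 [556.94547529  33.80609161  53.        ]]
[581.23819409  11.64627226]
[575.21338937 -60.1012136 ]
[557.00293662  33.75175337]
t 0.15 pos [201.7 591.2 221.9] head 71.16 dp [-2.0089 -0.7216  0.0887] spin 0.2548 F [0.5 0.8 1.2] w 86.7 q7 -0.09
```

>>> carry_out --deltas '[{"hand": 60,"dp": [-1,-0.36,0.04],"spin": 0.127},{"hand": 60,"dp": [-1,-0.36,0.04],"spin": 0.127},{"hand": 60,"dp": [-1,-0.36,0.04],"spin": 0.127},{"hand": 60,"dp": [-1,-0.36,0.04],"spin": 0.127},{"hand": 60,"dp": [-1,-0.36,0.04],"spin": 0.127},{"hand": 60,"dp": [-1,-0.36,0.04],"spin": 0.127},{"hand": 60,"dp": [-1,-0.36,0.04],"spin": 0.127}]' --force 25

```text
time: 0.85
ee_pos: [0.4119, 0.423, 0.2123]
eef_rot: [0.358, 0.934, -0.0, 0.0]
ft_force: [-0.3, -0.1, 0.7]
width: 0.0601
grip_force: 0.0
```

```bash
python3 -c "
from h import *
go((.6188,.2583,.2),25.3)"
```

```text
t 0.85 pos [411.9 423.  212.3] head 48.0 dp [-1.0559  0.0643  0.0502] spin 0.1261 F [-0.3 -0.1  0.7] w 60.1 q7 -0.01
```

>>> carry_out --deltas '[{"hand": 60,"dp": [-1,0.064,0.05],"spin": 0.126},{"hand": 60,"dp": [-1,0.064,0.05],"spin": 0.126},{"hand": 60,"dp": [-1,0.064,0.05],"spin": 0.126},{"hand": 60,"dp": [-1,0.064,0.05],"spin": 0.126},{"hand": 60,"dp": [-1,0.064,0.05],"spin": 0.126},{"hand": 60,"dp": [-1,0.064,0.05],"spin": 0.126},{"hand": 60,"dp": [-1,0.064,0.05],"spin": 0.126},{"hand": 60,"dp": [-1,0.064,0.05],"spin": 0.126}]'

```text
time: 1.65
ee_pos: [0.6052, 0.2739, 0.1998]
eef_rot: [0.531, 0.847, 0.0, -0.001]
ft_force: [-0.5, -0.5, 1.3]
width: 0.0602
grip_force: 0.0
```

Run:
```python
from h import *
s=read_state();im=camera("wrist")[:,:,::-1].copy();cv2.imwrite("pics/w1.png",im)
C=cam("wrist",s);print(proj(C,[.6188,.2583,.012]))
hsv=cv2.cvtColor(im,cv2.COLOR_BGR2HSV);S,V=hsv[...,1].astype(int),hsv[...,2].astype(int)
m=blob((S<50)&(V>140),proj(C,[.6188,.2583,.012])[0]);print(rect(C,m,.012),m.sum())
go((.6188,.2583,.2),25.3)
```

```text
[[325.5899581  198.52700632]]
[600.1 171.8  31.4   6.5  25.8] 114
t 1.7 pos [605.2 274.  200. ] head 25.82 dp [-0.0803  0.0218 -0.0002] spin 0.0029 F [0.3 0.5 0. ] w 60.1 q7 0.04
```

View pics/w1.png

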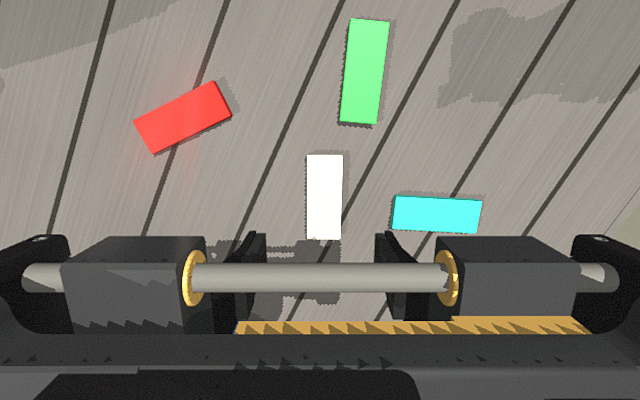

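The wrist view shows the white coupon at (306–343, 154–240), aligned with the fingers. I'll measure it again with a stricter brightness threshold.

Run:
```python
from h import *
s=read_state();C=cam("wrist",s);im=cv2.imread("pics/w1.png")
m=blob(im.min(2)>225,(324,197));r=rect(C,m,.012);print(r,m.sum())
print(proj(C,[.6188,.2583,.012]))
go((r[0]/1e3,r[1]/1e3,.003),25.3)
```

```text
[617.2 257.8  39.3  99.5  25.2] 2907
[[325.56780495 198.56206404]]
t 1.7 pos [605.2 274.  200. ] head 25.82 dp [-0.0805  0.0154  0.7878] spin 0.0029 F [0.3 0.5 0. ] w 60.1 q7 0.04
```

>>> carry_out --deltas '[{"hand": 60,"dp": [-0.08,0.015,0.2],"spin": 0.003},{"hand": 60,"dp": [-0.08,0.015,0.4],"spin": 0.003},{"hand": 60,"dp": [-0.08,0.015,0.58],"spin": 0.003},{"hand": 60,"dp": [-0.08,0.015,0.7],"spin": 0.003},{"hand": 60,"dp": [-0.08,0.015,0.76],"spin": 0.003},{"hand": 60,"dp": [-0.08,0.015,0.784],"spin": 0.003},{"hand": 60,"dp": [-0.08,0.015,0.784],"spin": 0.003},{"hand": 36,"dp": [-0.08,0.015,0.784],"spin": 0.003},{"hand": 36,"dp": [-0.08,0.015,0.784],"spin": 0.003},{"hand": 36,"dp": [-0.08,0.015,0.784],"spin": 0.003},{"hand": 36,"dp": [-0.08,0.015,0.784],"spin": 0.003},{"hand": 36,"dp": [-0.08,0.015,0.784],"spin": 0.003}]' --force 30

```text
time: 2.9
ee_pos: [0.6192, 0.2551, 0.0049]
eef_rot: [0.537, 0.844, 0.001, 0.0]
ft_force: [-0.8, -0.5, 5.3]
width: 0.0397
grip_force: 30.0
```

```bash
python3 -c "
from h import *
n=mach((-.035-.022,.08-.006));print(n)
go((*n,.15),-4.8)"
```

```text
[ 0.52989207 -0.02618989]
t 2.9 pos [619.2 255.1   4.9] head 25.08 dp [-0.8677 -0.7997 -0.5815] spin 0.166 F [-0.8 -0.5  5.3] w 39.7 q7 0.1
```

>>> carry_out --deltas '[{"hand": 36,"dp": [0,0,-0.1],"spin": 0},{"hand": 36,"dp": [0,0,-0.3],"spin": 0},{"hand": 36,"dp": [-0.1,-0.1,-0.48],"spin": 0.02},{"hand": 36,"dp": [-0.2,-0.2,-0.58],"spin": 0.05},{"hand": 36,"dp": [-0.33,-0.3,-0.58],"spin": 0.08},{"hand": 36,"dp": [-0.45,-0.42,-0.58],"spin": 0.11},{"hand": 36,"dp": [-0.58,-0.54,-0.58],"spin": 0.14},{"hand": 36,"dp": [-0.7,-0.66,-0.58],"spin": 0.166},{"hand": 36,"dp": [-0.8,-0.74,-0.58],"spin": 0.166},{"hand": 36,"dp": [-0.868,-0.8,-0.58],"spin": 0.166},{"hand": 36,"dp": [-0.868,-0.8,-0.58],"spin": 0.166},{"hand": 36,"dp": [-0.868,-0.8,-0.58],"spin": 0.166}]'

```text
time: 4.1
ee_pos: [0.5292, -0.0265, 0.1488]
eef_rot: [0.736, 0.677, -0.0, -0.0]
ft_force: [0.4, 1.1, -3.2]
width: 0.0396
grip_force: 30.0
```

Run:
```python
from h import *
s=read_state();n=mach((-.035-.022,.08-.006))
cv2.imwrite("pics/w2.png",camera("wrist")[:,:,::-1])
cv2.imwrite("pics/w2.png",np.vstack([cv2.imread("pics/w2.png")]))
C=cam("wrist",s);print("stops at",proj(C,[[*mach((p[0]-.035,p[1]+.08)),.053] for p in((.026,.036),(.026,-.036),(0,.056))]).round())
print("base corner px",proj(C,[[*mach(p),.012] for p in((-.105,.165),(.105,.165),(-.105,-.165))]).round())
go((*n,.15),-4.8)
```

```text
stops at [[381. 152.]
 [377. 235.]
 [350. 127.]]
base corner px [[268.  92.]
 [503.  92.]
 [281. 389.]]
t 4.15 pos [529.4 -25.7 148.7] head -4.77 dp [-0.0017  0.0022 -0.0051] spin 0.0002 F [-0.9  0.4 -2.8] w 39.8 q7 -0.03
```

View pics/w2.png

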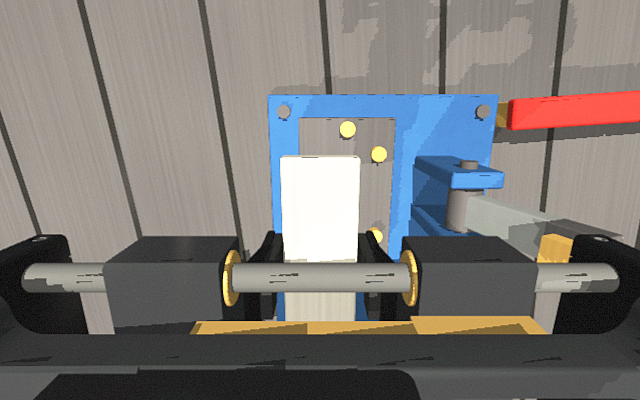

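The stops are at (378,154), (348,129) and (376,236), within a few px of the prediction. The coupon is held level, and the stamp arm leans back on the right. I'll lower it at an offset from the stops.

>>> carry_out --deltas '[{"hand": 36,"dp": [-0.01,0,0.08],"spin": 0},{"hand": 36,"dp": [-0.01,0,0.2],"spin": 0},{"hand": 36,"dp": [-0.01,0,0.3],"spin": 0},{"hand": 36,"dp": [-0.01,0,0.36],"spin": 0},{"hand": 36,"dp": [-0.01,0,0.38],"spin": 0},{"hand": 36,"dp": [-0.01,0,0.386],"spin": 0},{"hand": 36,"dp": [-0.01,0,0.388],"spin": 0},{"hand": 36,"dp": [-0.01,0,0.389],"spin": 0},{"hand": 36,"dp": [-0.01,0,0.389],"spin": 0}]'

```text
time: 5.05
ee_pos: [0.5298, -0.0288, 0.0525]
eef_rot: [0.736, 0.677, 0.001, 0.0]
ft_force: [-0.5, -0.2, -2.7]
width: 0.0395
grip_force: 30.0
```

>>> carry_out --deltas '[{"hand": 36,"dp": [0,0,0.003],"spin": 0},{"hand": 36,"dp": [0,0,0.006],"spin": 0},{"hand": 36,"dp": [0,0,0.008],"spin": 0},{"hand": 36,"dp": [0,0,0.008],"spin": 0}]'

```text
time: 5.45
ee_pos: [0.5294, -0.0289, 0.0499]
eef_rot: [0.736, 0.677, 0.0, -0.0]
ft_force: [-1.3, 0.4, -0.8]
width: 0.0393
grip_force: 30.0
```

>>> carry_out --deltas '[{"hand": 56,"dp": [0,0,0.001],"spin": 0},{"hand": 56,"dp": [0,0,0],"spin": 0},{"hand": 56,"dp": [0,0,0],"spin": 0},{"hand": 56,"dp": [0,0,0],"spin": 0},{"hand": 56,"dp": [0,0,-0.06],"spin": 0},{"hand": 56,"dp": [0,0,-0.2],"spin": 0},{"hand": 0,"dp": [0,-0.15,-0.2],"spin": 0},{"hand": 0,"dp": [0,-0.22,-0.2],"spin": 0},{"hand": 0,"dp": [0,-0.22,-0.2],"spin": 0},{"hand": 0,"dp": [0,-0.22,-0.2],"spin": 0}]'

```text
time: 6.45
ee_pos: [0.475, -0.0241, 0.1001]
eef_rot: [0.736, 0.677, 0.001, 0.0]
ft_force: [0.3, 0.6, 0.1]
width: 0.0316
grip_force: 0.0
```

Run:
```python
from h import *
s=read_state();im=camera("wrist")[:,:,::-1].copy();cv2.imwrite("pics/w3.png",im);C=cam("wrist",s)
m=blob(im.min(2)>215,proj(C,[*mach((-.055,.10)),.057])[0]);print(rect(C,m,.057),m.sum())
for o in((-.07,0),(-.05,0)): print(mach((-.035+o[0],.08+o[1])))
go((*mach((-.105,.074)),.05),-4.8)
```

```text
[529.  -12.1  70.9  39.5  85.2] 5464
[ 0.48256248 -0.0161944 ]
[ 0.50249233 -0.01786795]
t 6.5 pos [475.3 -24.2 100. ] head -4.79 dp [0.0104 0.0262 0.2001] spin 0.0001 F [-0.1  0.1  0.6] w 28.1 q7 -0.07
```

View pics/w3.png

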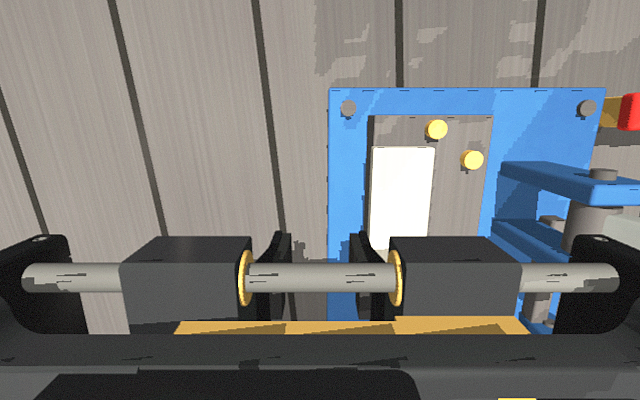

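The coupon lies flat on the anvil, aligned, at about (371–435, 147–250), with gaps to the stops. Next I lower the closed fingers on its -x side and push it to +x.

>>> carry_out --deltas '[{"hand": 0,"dp": [0,0,0.1],"spin": 0},{"hand": 0,"dp": [0,0,0.17],"spin": 0},{"hand": 0,"dp": [0,0,0.197],"spin": 0},{"hand": 0,"dp": [0,0,0.197],"spin": 0},{"hand": 0,"dp": [0,0.03,0.197],"spin": 0},{"hand": 0,"dp": [0,0.06,0.197],"spin": 0},{"hand": 0,"dp": [0,0.08,0.197],"spin": 0},{"hand": 0,"dp": [0,0.1,0.197],"spin": 0},{"hand": 0,"dp": [0,0.12,0.197],"spin": 0},{"hand": 0,"dp": [0,0.13,0.197],"spin": 0},{"hand": 0,"dp": [0,0.14,0.197],"spin": 0},{"hand": 0,"dp": [0,0.14,0.197],"spin": 0}]'

```text
time: 7.7
ee_pos: [0.5096, -0.0273, 0.0505]
eef_rot: [0.736, 0.677, 0.0, 0.0]
ft_force: [-1.0, 1.4, -0.5]
width: 0.0004
grip_force: 0.2
```

>>> carry_out --deltas '[{"hand": 0,"dp": [0,0.008,0],"spin": 0},{"hand": 0,"dp": [0,0.016,0],"spin": 0},{"hand": 0,"dp": [0,0.02,0],"spin": 0},{"hand": 0,"dp": [0,0.024,0],"spin": 0},{"hand": 0,"dp": [0,0.024,0],"spin": 0}]'

```text
time: 8.2
ee_pos: [0.5156, -0.0278, 0.0505]
eef_rot: [0.736, 0.677, 0.0, 0.0]
ft_force: [-0.1, -0.3, -0.6]
width: 0.0004
grip_force: 0.5
```

>>> carry_out --deltas '[{"hand": 0,"dp": [0,0.006,0],"spin": 0},{"hand": 0,"dp": [0,0.01,0],"spin": 0},{"hand": 0,"dp": [0,0.012,0],"spin": 0},{"hand": 0,"dp": [0,0.012,0],"spin": 0}]'

```text
time: 8.6
ee_pos: [0.5185, -0.028, 0.0505]
eef_rot: [0.736, 0.677, 0.0, 0.0]
ft_force: [-1.3, -0.5, -0.1]
width: 0.0007
grip_force: 0.6
```

Run:
```python
from h import *
im=camera("top")[:,:,::-1].copy()
a=cv2.resize(im[165:230,290:355],None,fx=6,fy=6,interpolation=cv2.INTER_CUBIC)
w=camera("wrist")[:,:,::-1][90:290,270:590].copy();w=cv2.resize(w,(624,390))
cv2.imwrite("pics/c4.png",cv2.resize(np.hstack([a,w]),(800,308)))
go((.5174,-.0278,.0505),-4.8)
```

```text
t 8.7 pos [518.5 -28.   50.5] head -4.8 dp [ 0.0005 -0.0044  0.0002] spin 0.0 F [-1.1  0.5 -1.1] w 0.1 q7 0.03
```

View pics/c4.png

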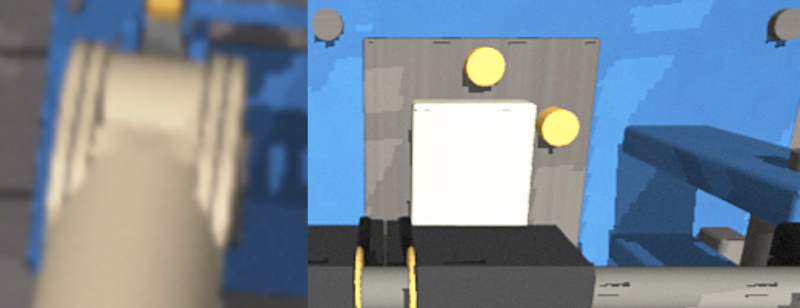

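The right crop shows the coupon a millimetre or two from the long-side stop at (558,127), and several mm short of the end stop at (485,66). I'll keep pushing.

>>> carry_out --deltas '[{"hand": 0,"dp": [0,0.004,0],"spin": 0},{"hand": 0,"dp": [0,0.008,0],"spin": 0},{"hand": 0,"dp": [0,0.008,0],"spin": 0}]'

```text
time: 9.0
ee_pos: [0.5206, -0.0282, 0.0506]
eef_rot: [0.736, 0.677, 0.0, 0.0]
ft_force: [-1.5, 0.3, -0.6]
width: 0.0006
grip_force: 0.6
```

>>> carry_out --deltas '[{"hand": 0,"dp": [0,0.004,0],"spin": 0},{"hand": 0,"dp": [0,0.008,0],"spin": 0},{"hand": 0,"dp": [0,0.008,0],"spin": 0}]'

```text
time: 9.3
ee_pos: [0.522, -0.0283, 0.0505]
eef_rot: [0.736, 0.677, -0.0, -0.0]
ft_force: [-4.0, 0.9, 2.6]
width: 0.0004
grip_force: 2.4
```

>>> carry_out --deltas '[{"hand": 0,"dp": [0,0.004,0],"spin": 0},{"hand": 0,"dp": [0,0.006,0],"spin": 0},{"hand": 0,"dp": [0,0.006,0],"spin": 0}]'

```text
time: 9.6
ee_pos: [0.5221, -0.0283, 0.0503]
eef_rot: [0.736, 0.677, -0.001, -0.002]
ft_force: [-12.3, 1.8, 9.4]
width: 0.0002
grip_force: 6.1
```

>>> carry_out --deltas '[{"hand": 0,"dp": [0,-0.02,0],"spin": 0},{"hand": 0,"dp": [0,-0.06,0],"spin": 0},{"hand": 0,"dp": [0,-0.1,-0.1],"spin": 0},{"hand": 0,"dp": [-0.1,-0.1,-0.24],"spin": 0},{"hand": 0,"dp": [-0.28,-0.1,-0.24],"spin": 0},{"hand": 0,"dp": [-0.32,-0.1,-0.24],"spin": 0},{"hand": 0,"dp": [-0.32,0.05,-0.24],"spin": 0},{"hand": 0,"dp": [-0.32,0.13,-0.24],"spin": 0},{"hand": 0,"dp": [-0.32,0.13,-0.24],"spin": 0}]'

```text
time: 10.5
ee_pos: [0.5513, -0.1107, 0.1101]
eef_rot: [0.736, 0.677, 0.0, 0.001]
ft_force: [-0.6, 1.0, 0.1]
width: 0.0003
grip_force: 0.0
```

Run:
```python
from h import *
s=read_state();w=camera("wrist")[:,:,::-1].copy();cv2.imwrite("pics/w5.png",w);C=cam("wrist",s)
P=[[*mach((-.035+p[0],.08+p[1])),.057] for p in((-.02,.05),(.02,.05),(-.02,-.05),(.02,-.05))]
print(proj(C,P).round())
go((*mach((-.035,.002)),.05),-4.8)
```

```text
[[278.  -0.]
 [345.  -0.]
 [283. 165.]
 [341. 165.]]
t 10.55 pos [ 549.8 -110.9  110. ] head -4.8 dp [ 0.0431 -0.0196  0.2398] spin 0.0 F [-1.2 -0.3  0.5] w 0.3 q7 0.19
```

View pics/w5.png

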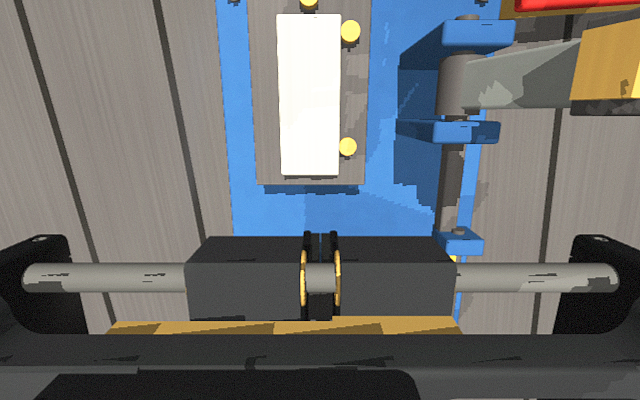

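The coupon lies against both long-side stops at (350,30) and (347,147). A gap of about 5 mm remains to the end stop at (309,0). Next I push from its -y end at (310,176).

>>> carry_out --deltas '[{"hand": 0,"dp": [0,-0.02,0.1],"spin": 0},{"hand": 0,"dp": [0,-0.02,0.2],"spin": 0},{"hand": 0,"dp": [0,-0.02,0.237],"spin": 0},{"hand": 0,"dp": [0,-0.02,0.237],"spin": 0},{"hand": 0,"dp": [0.03,-0.02,0.237],"spin": 0},{"hand": 0,"dp": [0.06,-0.02,0.237],"spin": 0},{"hand": 0,"dp": [0.08,-0.02,0.237],"spin": 0},{"hand": 0,"dp": [0.092,-0.02,0.237],"spin": 0},{"hand": 0,"dp": [0.1,-0.02,0.237],"spin": 0},{"hand": 0,"dp": [0.1,-0.02,0.237],"spin": 0}]'

```text
time: 11.55
ee_pos: [0.547, -0.0857, 0.0516]
eef_rot: [0.736, 0.677, 0.0, 0.0]
ft_force: [1.3, -1.8, -0.4]
width: 0.0
grip_force: 1.0
```

Run:
```python
from h import *
go((*mach((-.035,.08-.0595)),.05),-4.8)
```

```text
t 11.55 pos [547.  -85.7  51.6] head -4.81 dp [ 0.0176 -0.      0.0064] spin -0.0 F [ 1.3 -1.8 -0.4] w 0.0 q7 0.18
```

Touching; about 4–5 mm to go.

>>> carry_out --deltas '[{"hand": 0,"dp": [0.006,0,0],"spin": 0},{"hand": 0,"dp": [0.01,0,0],"spin": 0},{"hand": 0,"dp": [0.012,0,0],"spin": 0},{"hand": 0,"dp": [0.012,0,0],"spin": 0}]'

```text
time: 11.95
ee_pos: [0.5469, -0.0839, 0.0514]
eef_rot: [0.736, 0.676, -0.0, 0.001]
ft_force: [-0.0, -6.7, 3.4]
width: 0.0005
grip_force: 3.3
```

>>> carry_out --deltas '[{"hand": 0,"dp": [0.004,0,0],"spin": 0},{"hand": 0,"dp": [0.006,0,0],"spin": 0},{"hand": 0,"dp": [0.006,0,0],"spin": 0}]'

```text
time: 12.25
ee_pos: [0.5468, -0.0837, 0.0514]
eef_rot: [0.737, 0.676, -0.001, 0.001]
ft_force: [-0.4, -10.8, 2.6]
width: 0.0005
grip_force: 5.2
```

>>> carry_out --deltas '[{"hand": 0,"dp": [-0.02,0,0],"spin": 0},{"hand": 0,"dp": [-0.08,0,0],"spin": 0},{"hand": 0,"dp": [-0.12,0,-0.1],"spin": 0},{"hand": 0,"dp": [-0.12,0,-0.24],"spin": 0},{"hand": 0,"dp": [-0.12,0,-0.24],"spin": 0},{"hand": 0,"dp": [-0.12,0,-0.24],"spin": 0}]'

```text
time: 12.85
ee_pos: [0.5448, -0.1101, 0.1115]
eef_rot: [0.736, 0.677, 0.001, -0.0]
ft_force: [-0.3, 0.2, -0.7]
width: 0.0006
grip_force: 0.0
```

Run:
```python
from h import *
s=read_state();w=camera("wrist")[:,:,::-1].copy();C=cam("wrist",s)
cv2.imwrite("pics/w6.png",cv2.resize(w[0:200,220:460],None,fx=3,fy=3,interpolation=cv2.INTER_CUBIC))
P=[[*mach((-.035+p[0],.08+p[1])),.057] for p in((-.02,.05),(.02,.05),(-.02,-.05),(.02,-.05))]
print(proj(C,P).round())
m=blob(w.min(2)>215,(310,90));print(rect(C,m,.057),m.sum())
go((*mach((-.035-.05,.08)),.051),-4.8)
```

```text
[[289.   1.]
 [355.   1.]
 [293. 165.]
 [351. 165.]]
[549.9 -23.2  98.5  39.   84.9] 9650
t 12.9 pos [ 544.2 -110.1  110.7] head -4.75 dp [ 0.3535 -0.1966  0.2391] spin 0.0003 F [-1.  -0.6 -0.6] w 0.3 q7 0.19
```

View pics/w6.png

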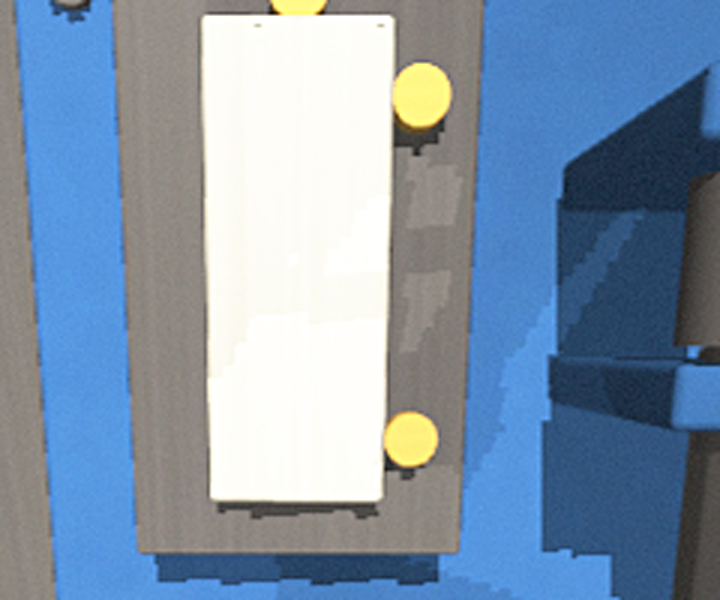

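The coupon touches all three stops: (298,5), (421,95) and (410,438) in the crop. It measures 98.5x39 at yaw -5.1°. I'll give it one light re-push in +x to be sure it's snug.

>>> carry_out --deltas '[{"hand": 0,"dp": [0,-0.15,0],"spin": 0},{"hand": 0,"dp": [0.1,-0.2,0],"spin": 0},{"hand": 0,"dp": [0.27,-0.2,0],"spin": 0},{"hand": 0,"dp": [0.34,-0.2,0.1],"spin": 0},{"hand": 0,"dp": [0.34,-0.2,0.2],"spin": 0},{"hand": 0,"dp": [0.34,-0.2,0.238],"spin": 0},{"hand": 0,"dp": [0.34,-0.2,0.238],"spin": 0},{"hand": 0,"dp": [0.34,-0.17,0.238],"spin": 0},{"hand": 0,"dp": [0.34,-0.145,0.238],"spin": 0},{"hand": 0,"dp": [0.34,-0.13,0.238],"spin": 0},{"hand": 0,"dp": [0.34,-0.125,0.238],"spin": 0},{"hand": 0,"dp": [0.34,-0.125,0.238],"spin": 0}]'

```text
time: 14.1
ee_pos: [0.5208, -0.0238, 0.052]
eef_rot: [0.736, 0.677, 0.0, 0.0]
ft_force: [-0.0, -0.2, 0.6]
width: 0.0008
grip_force: 0.0
```

>>> carry_out --deltas '[{"hand": 0,"dp": [0,0.004,0],"spin": 0},{"hand": 0,"dp": [0,0.007,0],"spin": 0},{"hand": 0,"dp": [0,0.007,0],"spin": 0}]'

```text
time: 14.4
ee_pos: [0.5221, -0.0238, 0.0518]
eef_rot: [0.736, 0.677, -0.0, -0.0]
ft_force: [-0.8, -0.6, 0.2]
width: 0.0005
grip_force: 0.3
```

>>> carry_out --deltas '[{"hand": 0,"dp": [0,0.004,0],"spin": 0},{"hand": 0,"dp": [0,0.004,0],"spin": 0}]'

```text
time: 14.6
ee_pos: [0.5224, -0.0239, 0.0516]
eef_rot: [0.736, 0.677, -0.001, -0.001]
ft_force: [-5.4, -0.0, 3.9]
width: 0.0003
grip_force: 2.5
```

Snug on all stops. Now I retract and locate the pedal pad.

>>> carry_out --deltas '[{"hand": 0,"dp": [0,-0.01,0],"spin": 0},{"hand": 0,"dp": [0,-0.05,0],"spin": 0},{"hand": 0,"dp": [0,-0.12,-0.1],"spin": 0},{"hand": 0,"dp": [-0.1,-0.15,-0.3],"spin": 0},{"hand": 0,"dp": [-0.28,-0.15,-0.4],"spin": 0},{"hand": 0,"dp": [-0.46,-0.15,-0.4],"spin": 0},{"hand": 0,"dp": [-0.62,-0.15,-0.4],"spin": 0},{"hand": 0,"dp": [-0.7,-0.15,-0.4],"spin": 0},{"hand": 0,"dp": [-0.7,-0.15,-0.4],"spin": 0}]'

```text
time: 15.5
ee_pos: [0.4699, -0.1983, 0.1519]
eef_rot: [0.738, 0.675, -0.0, 0.0]
ft_force: [0.3, 0.1, -0.3]
width: 0.0004
grip_force: 0.0
```

Run:
```python
from h import *
a=np.radians(-4.8);ex=np.array([np.cos(a),np.sin(a)])
C=cam("top");toe=ray(C,[[665/4.2+215-.4,282/4.2+150-.4]],.095)[0]
pad=toe[:2]+ex*.023;R=np.array([[np.cos(a),-np.sin(a)],[np.sin(a),np.cos(a)]])
print("toe",toe,"pad",pad,"mach",R.T@(pad-[.5805,-.1047]))
s=read_state();w=camera("wrist")[:,:,::-1].copy();C=cam("wrist",s)
print("pad px",proj(C,[[*pad,.086]]).round(),"toe px",proj(C,[toe]).round())
cv2.imwrite("pics/w7.png",w)
go((*(pad+ex*.008),.11),-4.8)
```

```text
toe [ 0.4971924  -0.18678619  0.095     ] pad [ 0.52011174 -0.18871078] mach [-0.05314663 -0.0887693 ]
pad px [[387. 195.]] toe px [[358. 199.]]
t 15.55 pos [ 470.5 -196.1  151.7] head -4.96 dp [0.0468 0.2272 0.1668] spin -0.0009 F [ 0.7  0.8 -0.2] w 0.3 q7 0.31
```

View pics/w7.png

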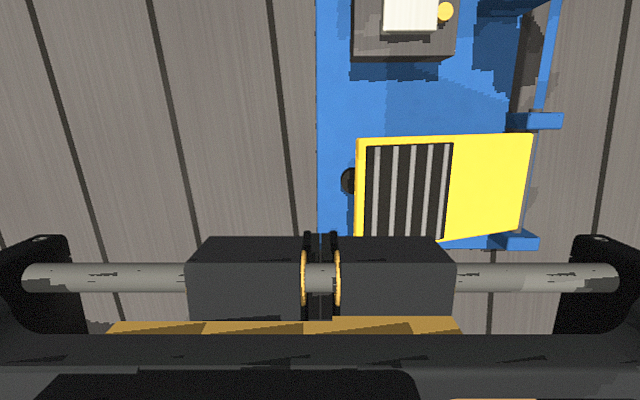

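The pedal toe edge is at px x≈356 and the pedal spans rows 137–243. This agrees with the predicted pad at (387,195) and toe at (358,199). I'll move above it and approach.

>>> carry_out --deltas '[{"hand": 0,"dp": [0.045,0.1,0],"spin": 0},{"hand": 0,"dp": [0.045,0.2,0],"spin": 0},{"hand": 0,"dp": [0.045,0.225,0.05],"spin": 0},{"hand": 0,"dp": [0.045,0.225,0.13],"spin": 0},{"hand": 0,"dp": [0.045,0.225,0.19],"spin": 0},{"hand": 0,"dp": [0.045,0.225,0.215],"spin": 0},{"hand": 0,"dp": [0.045,0.225,0.235],"spin": 0},{"hand": 0,"dp": [0.045,0.225,0.235],"spin": 0}]'

```text
time: 16.35
ee_pos: [0.5279, -0.1885, 0.0928]
eef_rot: [0.736, 0.677, -0.0, -0.0]
ft_force: [-0.6, 0.0, -0.3]
width: 0.0003
grip_force: 0.0
```

>>> carry_out --deltas '[{"hand": 0,"dp": [0,-0.001,0.012],"spin": 0},{"hand": 0,"dp": [0,-0.003,0.024],"spin": 0},{"hand": 0,"dp": [0,-0.006,0.04],"spin": 0},{"hand": 0,"dp": [0,-0.009,0.056],"spin": 0},{"hand": 0,"dp": [0,-0.012,0.072],"spin": 0},{"hand": 0,"dp": [0,-0.015,0.088],"spin": 0},{"hand": 0,"dp": [0,-0.018,0.104],"spin": 0},{"hand": 0,"dp": [0,-0.021,0.12],"spin": 0},{"hand": 0,"dp": [0,-0.024,0.136],"spin": 0},{"hand": 0,"dp": [0,-0.026,0.152],"spin": 0},{"hand": 0,"dp": [0,-0.028,0.165],"spin": 0},{"hand": 0,"dp": [0,-0.03,0.178],"spin": 0},{"hand": 0,"dp": [0,-0.031,0.188],"spin": 0},{"hand": 0,"dp": [0,-0.031,0.188],"spin": 0}]'

```text
time: 17.75
ee_pos: [0.5198, -0.1881, 0.0456]
eef_rot: [0.736, 0.677, -0.0, -0.001]
ft_force: [-5.1, 1.0, 8.3]
width: 0.0009
grip_force: 3.9
```

>>> carry_out --deltas '[{"hand": 0,"dp": [0,-0.001,0.006],"spin": 0},{"hand": 0,"dp": [0,-0.002,0.012],"spin": 0},{"hand": 0,"dp": [0,-0.002,0.016],"spin": 0},{"hand": 0,"dp": [0,-0.002,0.016],"spin": 0}]'

```text
time: 18.15
ee_pos: [0.5195, -0.188, 0.0419]
eef_rot: [0.736, 0.677, -0.0, -0.0]
ft_force: [-3.7, 1.2, 8.4]
width: 0.0007
grip_force: 4.3
```

>>> carry_out --deltas '[{"hand": 0,"dp": [0,0,0.004],"spin": 0},{"hand": 0,"dp": [0,0,0.008],"spin": 0},{"hand": 0,"dp": [0,0,0.01],"spin": 0},{"hand": 0,"dp": [0,0,0.01],"spin": 0}]'

```text
time: 18.55
ee_pos: [0.5195, -0.188, 0.0407]
eef_rot: [0.736, 0.677, 0.0, -0.001]
ft_force: [-12.2, 4.2, 27.0]
width: 0.0005
grip_force: 13.2
```

At the stop: 27 N and z 40.7. Hold for more than 2 s.

>>> carry_out --deltas '[{"hand": 0,"dp": [0,0,0],"spin": 0},{"hand": 0,"dp": [0,0,0],"spin": 0},{"hand": 0,"dp": [0,0,0],"spin": 0},{"hand": 0,"dp": [0,0,0],"spin": 0},{"hand": 0,"dp": [0,0,0],"spin": 0},{"hand": 0,"dp": [0,0,0],"spin": 0},{"hand": 0,"dp": [0,0,0],"spin": 0},{"hand": 0,"dp": [0,0,0],"spin": 0},{"hand": 0,"dp": [0,0,0],"spin": 0},{"hand": 0,"dp": [0,0,0],"spin": 0},{"hand": 0,"dp": [0,0,0],"spin": 0},{"hand": 0,"dp": [0,0,0],"spin": 0},{"hand": 0,"dp": [0,0,0],"spin": 0},{"hand": 0,"dp": [0,0,0],"spin": 0},{"hand": 0,"dp": [0,0,0],"spin": 0},{"hand": 0,"dp": [0,0,0],"spin": 0},{"hand": 0,"dp": [0,0,0],"spin": 0},{"hand": 0,"dp": [0,0,0],"spin": 0},{"hand": 0,"dp": [0,0,0],"spin": 0},{"hand": 0,"dp": [0,0,0],"spin": 0}]'

```text
time: 20.55
ee_pos: [0.5195, -0.188, 0.0407]
eef_rot: [0.736, 0.677, 0.0, -0.001]
ft_force: [-11.7, 3.6, 26.0]
width: 0.0007
grip_force: 13.1
```

>>> carry_out --deltas '[{"hand": 0,"dp": [0,0,0],"spin": 0},{"hand": 0,"dp": [0,0,0],"spin": 0},{"hand": 0,"dp": [0,0,0],"spin": 0},{"hand": 0,"dp": [0,0,0],"spin": 0},{"hand": 0,"dp": [0,0,0],"spin": 0},{"hand": 0,"dp": [0,0,0],"spin": 0}]'

```text
time: 21.15
ee_pos: [0.5194, -0.188, 0.0407]
eef_rot: [0.736, 0.677, 0.0, -0.001]
ft_force: [-12.1, 4.3, 26.7]
width: 0.0001
grip_force: 13.1
```

>>> carry_out --deltas '[{"hand": 0,"dp": [0,0.001,-0.006],"spin": 0},{"hand": 0,"dp": [0,0.001,-0.012],"spin": 0},{"hand": 0,"dp": [0,0.002,-0.02],"spin": 0},{"hand": 0,"dp": [0,0.003,-0.028],"spin": 0},{"hand": 0,"dp": [0,0.005,-0.036],"spin": 0},{"hand": 0,"dp": [0,0.006,-0.044],"spin": 0},{"hand": 0,"dp": [0,0.008,-0.052],"spin": 0},{"hand": 0,"dp": [0,0.009,-0.06],"spin": 0},{"hand": 0,"dp": [0,0.011,-0.068],"spin": 0},{"hand": 0,"dp": [0,0.012,-0.076],"spin": 0},{"hand": 0,"dp": [0,0.014,-0.084],"spin": 0},{"hand": 0,"dp": [0,0.016,-0.092],"spin": 0},{"hand": 0,"dp": [0,0.018,-0.1],"spin": 0},{"hand": 0,"dp": [0,0.02,-0.108],"spin": 0},{"hand": 0,"dp": [0,0.022,-0.116],"spin": 0},{"hand": 0,"dp": [0,0.024,-0.124],"spin": 0},{"hand": 0,"dp": [0,0.026,-0.132],"spin": 0},{"hand": 0,"dp": [0,0.027,-0.14],"spin": 0},{"hand": 0,"dp": [0,0.028,-0.148],"spin": 0},{"hand": 0,"dp": [0,0.029,-0.156],"spin": 0}]'

```text
time: 23.15
ee_pos: [0.5281, -0.1886, 0.0789]
eef_rot: [0.736, 0.677, 0.001, 0.001]
ft_force: [3.0, -1.3, 2.0]
width: 0.0004
grip_force: 1.4
```

>>> carry_out --deltas '[{"hand": 0,"dp": [0,0.001,-0.006],"spin": 0},{"hand": 0,"dp": [0,0.002,-0.012],"spin": 0},{"hand": 0,"dp": [0,0.002,-0.018],"spin": 0},{"hand": 0,"dp": [0,0.003,-0.024],"spin": 0},{"hand": 0,"dp": [0,0.003,-0.03],"spin": 0},{"hand": 0,"dp": [0,0.003,-0.036],"spin": 0},{"hand": 0,"dp": [0,0.003,-0.042],"spin": 0},{"hand": 0,"dp": [0,0.003,-0.048],"spin": 0},{"hand": 0,"dp": [0,0.003,-0.054],"spin": 0},{"hand": 0,"dp": [0,0.003,-0.06],"spin": 0},{"hand": 0,"dp": [0,0.003,-0.068],"spin": 0}]'

```text
time: 24.25
ee_pos: [0.5278, -0.1886, 0.0955]
eef_rot: [0.736, 0.677, -0.0, -0.0]
ft_force: [0.7, -0.7, 1.0]
width: 0.0005
grip_force: 0.0
```

>>> carry_out --deltas '[{"hand": 0,"dp": [0,0,-0.05],"spin": 0},{"hand": 0,"dp": [0,0,-0.2],"spin": 0},{"hand": 0,"dp": [0,-0.15,-0.35],"spin": 0},{"hand": 0,"dp": [0.15,-0.3,-0.4],"spin": 0},{"hand": 0,"dp": [0.15,-0.3,-0.4],"spin": 0},{"hand": 0,"dp": [0.15,-0.3,-0.4],"spin": 0}]'

```text
time: 24.85
ee_pos: [0.4565, -0.144, 0.1969]
eef_rot: [0.735, 0.678, 0.002, 0.0]
ft_force: [0.6, -0.6, -0.9]
width: 0.0002
grip_force: 0.0
```

Run:
```python
from h import *
s=read_state();w=camera("wrist")[:,:,::-1].copy();print(s["time"],s["ft_force"])
sc=camera("scene")[:,:,::-1][170:260,220:370]
cv2.imwrite("pics/w8.png",np.hstack([cv2.resize(w[0:240,280:620],(440,311)),cv2.resize(sc,(360,216),interpolation=cv2.INTER_CUBIC).copy() if 0 else cv2.resize(sc,(360,311),interpolation=cv2.INTER_CUBIC)]))
```

```text
24.85 [ 0.63298052 -0.63845274 -0.88737336]
```

View pics/w8.png

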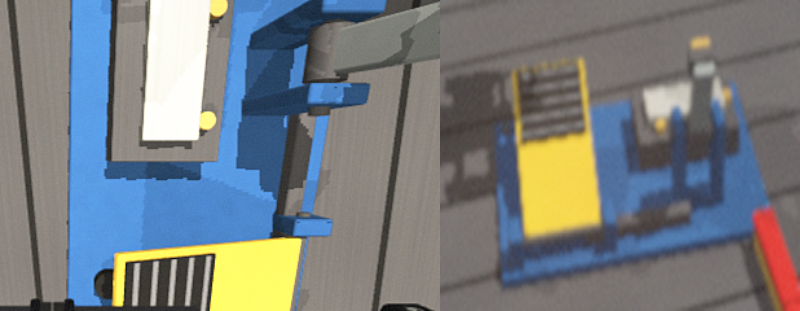

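The coupon is still against the long-side stops, at crop (218,8) and (208,120). The pedal is back up and the stamp arm is raised. Handing in.

```bash
python3 -c "
from bench import *
print(close_job())"
```

```text
the job is handed in; nothing more can be done
None
```

I seated the coupon against all three stops, held the pedal at its stop for about 2.6 s, eased it back up, and handed the job in at about 25 s. The stamp mark and the final end-stop contact weren't visible in the last picture.

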